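Stamp the crest panel of a figure plinth

ROBOT

A 6-joint arm with a two-finger parallel gripper is mounted at the origin on the work surface. World frame = base frame: x ahead of the robot, y to its left, z up, the work surface at z = 0. Lengths are in m, angles in rad, forces in N, time in s.
With the tool pointing down it reaches from about 0.375 to 0.925 m from the base axis. Payload 5.7 kg.
Tool frame: the origin (TCP) lies on the centre line of the jaws, within the pads' length; the fingertips stand manip.tcp_to_tips ahead of it and the grasp point (between the pads) lies 8 mm behind it (manip.tcp_to_tips is the distance from the TCP to the fingertips, in m); z points along the fingers, y is the line along which they close (so a half turn about z gives the same grasp; the last joint's range is limited). The gripper opens to 85 mm and grips with 20 to 120 N. Pads are 22 mm wide; open, the fingers measure 114 mm over their backs; the gripper's body (76 mm by 85 mm) begins 54 mm behind the grasp point. The pads swing forward as they close: fully open they stand 13 mm farther back than shut.
Start: joints at [-1.346, 0.359, 1.51, -0, 1.272, -0.115], TCP at [0.2, -0.566, 0.242] pointing down, gripper open.
Joint ranges: [-2.97, 2.97], [-1.01, 2.36], [0.21, 2.38], [-0.96, 4.11], [0.2, 2.71], [-2.98, 2.98]. Speed limits (rad/s): [2.39, 2.39, 3.14, 3.14, 3.14, 3.14].

INTERFACE

Orientations are given as a unit quaternion [w, x, y, z].
In Python, from station import manip gives the robot as it stands.
- The arm moves only by the shell command python3 -m crank 'ROWS'. ROWS is a JSON object of lists of equal length, an entry for each row: "gripper": the finger opening in m, from 0 to 0.0854; "travel": the shift along the tool's x, y, z in m, a list of three; "dr": the turn, a rotation vector about the tool's x, y, z in degrees, a list of three. In form: {"gripper": [gripper, ...], "travel": [[tx, ty, tz], ...], "dr": [[rx, ry, rz], ...]}. A call has exactly 10 rows; each row is the pose to reach, as a shift and turn from the pose commanded when the call began, along the tool's axes at that moment; what a row does not reach only later rows make up. A row lasts 1/10 s, in which the tool goes at most 50 mm and 8.59 degrees, less where a joint would pass 70% of its speed; a pose out of reach is approached as far as the arm can. A call with a gripper value outside its range is refused whole. The fingers move at their own pace and stop on an object; the grip force is fixed at half the most. Time passes only in rows, so rows that repeat a pose let the fingers close, or fill a call up. It gives the time, the measured TCP pose, the force, the opening and the grip force at its end, in the units of the state.
- manip.sense(): the state, without advancing time (a new reading comes with each control period).
- manip.read_camera(name): name is "side" or "top" or "wrist"; returns a dict with "image" (400x640x3 uint8, red, green, blue), "vfov" (degrees; the focal length in pixels is half the picture's height over the tangent of half this angle, whatever the lens; pixels are square), "cx", "cy" (the principal point, pixels), "k1" (the pictures are not rectified: a ray, as slopes to the right and down, at radius r is drawn at 1 + k1 r^2 times it, then the intrinsics apply), "position" and "rotation" of the camera in the world. Camera axes: x right, y down, z forward; pixel columns grow to the right and rows downward; lengths in m; the calibration is good to about 2 mm. A picture is of the moment at which its call begins. There is no depth.
- manip.hand_in(): hands the job in; it is judged then, once.
The state is a dict: "time": time; "qpos": joint angles; "qd": joint speeds; "tau": joint torques, N m; "tcp_pos": TCP position; "ee_rot": TCP orientation; "contact_force": force on the tool from outside, world axes, zero at the start; "torque": the same for the moment, N m; "gripper_width": finger opening in m; "gripper_force": force on a finger pad.
Only numpy, scipy, OpenCV 4.12 (cv2) and the standard library are available. Lean on these libraries where they do the work, as an engineer would, in place of code of your own. Each camera call takes 0.05 s, during which the arm holds its last target. There are 200 camera calls.

TASK

Slide the dark wooden plinth across the sprung jig bed until it sits flush against both orange fences in their corner. Then pick up the red-handled stamp and, holding it upright and square on the middle of the plinth's pale panel (long side along long side), press until the bed has sunk about half of its 12 mm travel (never to the stop), hold it there for about a second, and lift it straight off without smearing. Stand the stamp back upright on its blue-topped stand, with the plinth still in its corner, and disturb neither the figure nor the water bottle.

Things in the scene. Friction and masses are not known exactly. Their poses are not given: they have to be found in the camera images.
- jig: Fixed stamping jig: blue base 200 (x) x 240 (y) x 10 mm under a grey sprung bed 190 x 230 mm, top 36 mm above the table at rest. Origin: centre of the base's underside. Two orange fences on the bed, 10 mm thick, 16 mm high: along its +x edge (inner face at x = +85 mm) and its +y edge (inner face at y = +105 mm); -x and -y sides are open. Position and yaw vary.
- bed (a joint): Vertical sinking of the sprung bed (with its fences) in m: 0 at rest (top), 0.012 at the hard stop. It starts to sink at about 4 N of downward push and sinks 1 mm for every further 1.5 N: about 13 N at half travel.
- seat (a point): Point on the bed's top face where the centre of the plinth's underside lies when it is flush in the corner: at (40, 45, 36) mm in the jig's frame, with the same axes. It sinks with the bed.
- plinth: Loose dark wooden plinth, 90 (x) x 120 (y) x 24 mm, about 0.25 kg, too wide to grasp, on the bed, 15 to 35 mm short of each fence, slightly turned; slides easily (friction 0.3). Origin: centre of its underside. Seated, its axes match the jig's and its +x and +y faces touch the fences. On top: a pale panel near its -y end, a green disc 44 mm across near its +y end.
- panel (a point): Centre of the pale rectangular panel on the plinth's top face, at (0, -25, 24) mm in the plinth's frame. The panel measures 66 mm along the plinth's x by 44 mm along its y.
- stamp: Loose hand stamp, about 0.22 kg, 104 mm tall, upright: rubber die and wooden block 60 (x) x 38 (y) mm, 20 mm high together, under a red handle 34 (x) x 24 (y) mm, from 20 to 104 mm height. Grip the handle across its 24 mm (y) from above. Origin: centre of the die's underside; z up. When pressing, its x (long side) lies along the plinth's x, either way round.
- die (a point): Centre of the die's flat underside (the stamp's origin).
- stand: Stamp stand, fixed low plate 110 x 90 x 10 mm, black with a blue top 100 x 80 mm; the stamp starts standing on its middle. It is to the left or to the right of the jig. Origin: centre of its underside.
- paint_tub: Bystander, fixed: white tub 110 x 90 mm with six paint droppers in it, 77 mm tall in all, on the side of the jig where the stand is not. Origin: centre of its underside.
- figure: Bystander, loose: grey miniature on a wooden painting handle, 48 mm wide, 141 mm tall. Origin: centre of its underside.
- water: Bystander, loose: clear water bottle with blue cap, 60 mm across, 130 mm tall. Origin: centre of its underside.
There are look-alikes about, which are no part of the job. What is meant by the plinth is not yellow, and is the smaller of those in its own colour. There is more than one size of the stand; the job needs the smaller.

How it is judged:
By the outcome, as a careful person would: the job done as asked, in the order asked, and still so for the second after the job is handed in, with the robot touching nothing.
It also fails if it takes over 72 s, if anything falls off the work surface, if the arm or the gripper's body presses on something with over 40 N, if the wrist force passes 120 N, or if a joint passes its speed limit or range.

## Working session

There is one attempt and no reset: what is moved stays moved. The work goes in short steps, Python scripts to look and compute and a shell command to move; the robot and the scene stay as the last step left them, time stands still between calls to the robot, and variables do not carry over. Pictures are saved under pics/ and viewed, at most 10 in all, crops included, and the job is handed in when it is done.

```bash
ls; mkdir -p pics; python3 - <<'E'
from station import manip
import cv2,json
print(manip.sense(), manip.tcp_to_tips)
import pickle
d={}
for n in ["top","side","wrist"]:
    c=manip.read_camera(n); d[n]=c
    cv2.imwrite(f"pics/{n}0.png",c["image"][:,:,::-1])
    print(n,{k:v for k,v in c.items() if k!="image"})
pickle.dump(d,open("cams0.pkl","wb"))
E
```

```text
pics
{'time': 0.0, 'qpos': array([-1.34611168e+00,  3.59520631e-01,  1.51143869e+00,  1.57197551e-05,
        1.27251868e+00, -1.15061098e-01]), 'qd': array([-0.00137624,  0.00078269, -0.0011752 ,  0.00133326,  0.00192846,
       -0.0021281 ]), 'tau': array([-1.63178138e-03, -5.27615511e+01, -2.78615892e+01, -5.16018226e-04,
        1.29752656e-02,  7.17736441e-06]), 'tcp_pos': array([ 0.19981833, -0.56504014,  0.2414419 ]), 'ee_rot': array([-9.41670753e-04,  9.85606220e-01,  1.69054695e-01, -4.41444646e-05]), 'contact_force': array([0.03401332, 0.80035094, 0.34905731]), 'torque': array([ 0.00727466, -0.0026784 ,  0.03043426]), 'gripper_force': 0.0, 'gripper_width': 0.08520633352746504} 0.011
top {'vfov': 53.50779584897295, 'cx': 317.2087468861772, 'cy': 201.5962658285309, 'k1': -0.08422155405166326, 'position': array([0.44717309, 0.01847059, 1.09509146]), 'rotation': array([ 0.04192838, -0.70348648,  0.70779423, -0.04874539])}
side {'vfov': 50.550433231955566, 'cx': 322.2005573536174, 'cy': 201.834077252959, 'k1': -0.01605748250438059, 'position': array([0.06402974, 0.66152202, 0.56651611]), 'rotation': array([ 0.15510387, -0.26719242,  0.8270558 , -0.4696059 ])}
wrist {'vfov': 69.0445161454694, 'cx': 318.12244638851126, 'cy': 201.61547475884552, 'k1': -0.04975310705362218, 'position': array([ 0.26292629, -0.54217614,  0.37302982]), 'rotation': array([ 0.10877985,  0.80906951, -0.57228513, -0.07786656])}
```

View pics/top0.png

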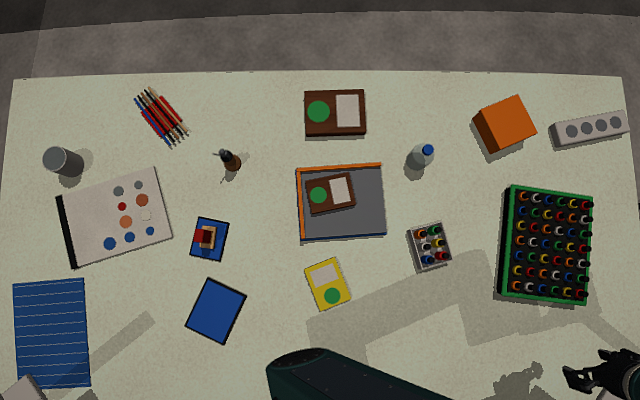

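View pics/side0.png

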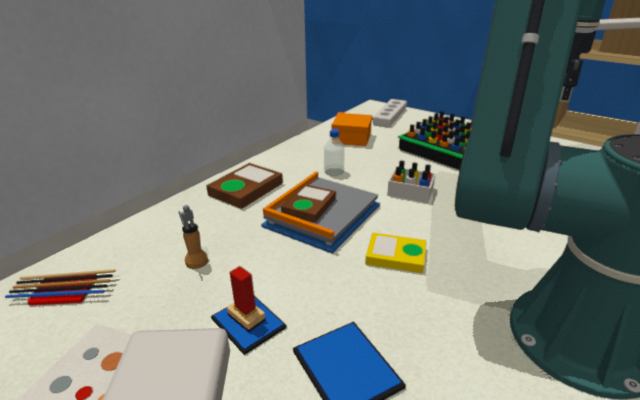

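Candidates in the top view:
- **Plinths:** brown on the bed (330,195), a larger brown one (335,113) and a yellow one (327,284). The one on the bed is the smaller brown one, so it fits.
- **Stands:** blue (209,240) with the stamp on it, and a larger blue one (216,311). The first is the smaller, so it fits.

I'll confirm in a crop and measure.

```bash
cat > h.py <<'E'
import numpy as np, cv2
from scipy.spatial.transform import Rotation as R
def par(c):
    f=c["image"].shape[0]/2/np.tan(np.radians(c["vfov"])/2); q=c["rotation"]
    return f,R.from_quat([q[1],q[2],q[3],q[0]]).as_matrix()
def back(c,uv,z):
    f,M=par(c); uv=np.atleast_2d(uv).astype(float)
    d=(uv-[c["cx"],c["cy"]])/f; s=d.copy()
    for _ in range(20): s=d/(1+c["k1"]*(s**2).sum(1,keepdims=True))
    r=np.c_[s,np.ones(len(s))]@M.T
    return c["position"]+r*((z-c["position"][2])/r[:,2])[:,None]
def proj(c,P):
    f,M=par(c); p=(np.atleast_2d(P)-c["position"])@M; s=p[:,:2]/p[:,2:]
    return s*(1+c["k1"]*(s**2).sum(1,keepdims=True))*f+[c["cx"],c["cy"]]
def rect(c,mask,z):
    """largest blob -> min area rectangle in world plane z: centre, sizes, angle(deg) of long side"""
    cs,_=cv2.findContours(mask.astype(np.uint8),cv2.RETR_EXTERNAL,cv2.CHAIN_APPROX_NONE)
    k=max(cs,key=cv2.contourArea)[:,0]
    P=back(c,k,z)[:,:2]
    b=cv2.boxPoints(cv2.minAreaRect((P*1000).astype(np.float32)))
    e1,e2=b[1]-b[0],b[2]-b[1]
    e=e1 if np.hypot(*e1)>np.hypot(*e2) else e2
    return b.mean(0).round(1),np.round([np.hypot(*e1),np.hypot(*e2)],1),round(np.degrees(np.arctan2(e[1],e[0]))%180,1),k.mean(0).round(1)
E
python3 - <<'E'
import pickle
from h import *
c=pickle.load(open("cams0.pkl","rb"))["top"]; im=c["image"]
def win(x0,y0,x1,y1):
    w=np.zeros(im.shape[:2],bool); w[y0:y1,x0:x1]=1; return w
hsv=cv2.cvtColor(im,cv2.COLOR_RGB2HSV); H,S,V=[hsv[...,i].astype(int) for i in range(3)]
J=win(290,155,395,250)
for n,m,z in [("panel",J&(V>150)&(S<60)&win(325,172,357,210),.060),
 ("disc",J&(H>40)&(H<85)&(S>100),.060),
 ("orange",J&(H>5)&(H<22)&(S>180)&(V>150),.052),
 ("standblue",win(180,205,240,270)&(H>100)&(H<125)&(S>120),.010),
 ("bigblue",win(180,270,260,350)&(H>100)&(H<125)&(S>120),.010),
 ("red",win(180,205,240,270)&((H<6)|(H>172))&(S>150),.114)]:
    print(n,*rect(c,m,z))
# grey bed corners etc. by eye
cv2.imwrite("pics/crop.png",cv2.resize(im[155:345,185:395,::-1],None,fx=3.15,fy=3.15,interpolation=cv2.INTER_CUBIC))
E
```

```text
panel [611.2 -51.3] [42.5 63.9] 11.8 [339.6 190.2]
disc [599.6   5.8] [40.  42.2] 89.7 [318.  194.7]
orange [677.4 -50.2] [224.4   7.8] 93.9 [338.5 166.2]
standblue [486.5 306.1] [102.6  83.5] 168.1 [209.4 238.2]
bigblue [292.8 285.8] [137.2 110.9] 155.1 [214.7 310.8]
red [491.  295.5] [31.3 41.7] 85.6 [201.5 235.5]
```

View pics/crop.png

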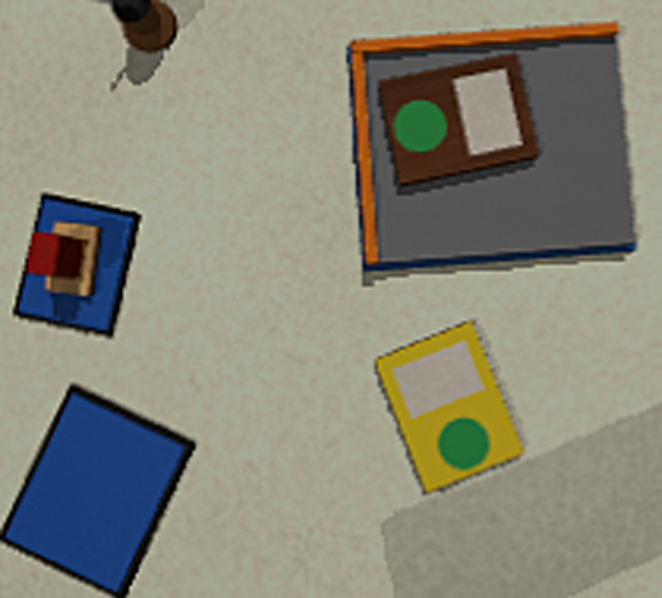

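Crop (×3.15, offset 185,155): brown plinth on the bed with its panel to the right (−y), stamp on the small blue stand, larger blue stand below it, yellow decoy below the jig. The choices are confirmed. Next I'll fit the poses by silhouette.

```bash
cat >> h.py <<'E'
from scipy.optimize import minimize
def box(x0,x1,y0,y1,z0,z1): return np.array([[x,y,z] for x in(x0,x1) for y in(y0,y1) for z in(z0,z1)])/1000.
def place(p,B):
    a=np.radians(p[2]); M=np.array([[np.cos(a),-np.sin(a),0],[np.sin(a),np.cos(a),0],[0,0,1]])
    return B@M.T+[p[0]/1000,p[1]/1000,0]
def fit(c,mask,boxes,p0,win,ss=8):
    """fit (x mm,y mm,yaw deg) of boxes' silhouette to mask within win"""
    x0,y0,x1,y1=win; m=mask[y0:y1,x0:x1].astype(np.float32)
    def cost(p):
        im=np.zeros(((y1-y0)*ss,(x1-x0)*ss),np.uint8)
        for B in boxes:
            uv=(proj(c,place(p,B))-[x0-.5,y0-.5])*ss-.5
            cv2.fillConvexPoly(im,cv2.convexHull((uv*16).round().astype(np.int32)),255,shift=4)
        return ((cv2.resize(im,(x1-x0,y1-y0),interpolation=cv2.INTER_AREA)/255.-m)**2).sum()
    best=None
    for d in ((6,6,4),(-4,5,-3),(3,-3,2)):
        s=np.array([p0]+[np.add(p0,np.eye(3)[i]*d[i]) for i in range(3)])
        r=minimize(cost,p0,method="Nelder-Mead",options=dict(initial_simplex=s,xatol=.02,fatol=.01,maxiter=400))
        if best is None or r.fun<best.fun: best=r
        p0=best.x
    return best.x.round(2),round(best.fun,1),int(m.sum())
FENCE=[box(85,95,-115,115,36,52),box(-95,95,105,115,36,52)]
PLINTH=[box(-45,45,-60,60,36,60)]
PANEL=[box(-33,33,-47,-3,59.9,60)]
HANDLE=[box(-17,17,-12,12,30,114)]
STAND=[box(-50,50,-40,40,9,10)]
def hsvof(im): 
    h=cv2.cvtColor(im,cv2.COLOR_RGB2HSV).astype(int); return h[...,0],h[...,1],h[...,2]
E
python3 - <<'E'
import pickle
from h import *
d=pickle.load(open("cams0.pkl","rb")); c=d["top"]; H,S,V=hsvof(c["image"])
w=(288,155,398,250)
print("fence",fit(c,(H>3)&(H<22)&(S>170)&(V>110),FENCE,[590,-50,4],w))
wp=(304,172,360,216)
print("panel",fit(c,(V>150)&(S<60),PANEL,[606,-27,11.8],(326,172,358,208)))
m=(S>60)&~((H>100)&(H<130))&((H<20)|((H>40)&(H<85)))|((V>150)&(S<60))
print("plinth",fit(c,m,PLINTH,[606,-27,11.8],wp))
red=((H<6)|(H>172))&(S>150)
print("handle top",fit(c,red,HANDLE,[486,306,-10],(185,215,235,262)))
s=d["side"]; Hs,Ss,Vs=hsvof(s["image"])
print("handle side",fit(s,((Hs<6)|(Hs>172))&(Ss>150),HANDLE,[486,306,-10],(222,258,265,315)))
print("fence side",fit(s,(Hs>3)&(Hs<22)&(Ss>190)&(Vs>110),FENCE,[590,-50,4],(255,165,385,245)))
for n,uv,z in [("water cap",(428,150),.13),("tub corners",[(407,228),(440,222),(451,262),(418,272)],.04),("figbase",(232,163),.05),("side water base",None,0)]:
    if uv is not None: print(n,(back(c,uv,z)*1000).round(0).tolist())
print("side fig base, water base",(back(s,[(197,262),(334,172)],0.0)*1000).round().tolist())
E
```

```text
fence (array([588.23, -56.4 ,   4.06]), np.float64(158.5), 489)
panel (array([605.79, -26.62,  12.  ]), np.float64(21.8), 381)
plinth (array([606.03, -26.12,  11.49]), np.float64(62.7), 1512)
handle top (array([491.69, 304.83,  -5.59]), np.float64(42.6), 213)
handle side (array([487.24, 310.71, -25.69]), np.float64(91.0), 806)
fence side (array([587.04, -55.39,   3.59]), np.float64(187.9), 862)
water cap [[701.0, -272.0, 130.0]]
tub corners [[511.0, -232.0, 40.0], [526.0, -323.0, 40.0], [419.0, -348.0, 40.0], [394.0, -258.0, 40.0]]
figbase [[688.0, 237.0, 50.0]]
side fig base, water base [[696.0, 248.0, 0.0], [700.0, -269.0, 0.0]]
```

```bash
cat >> h.py <<'E'
def rel(x,y,z,yaw):
    """travel (mm) and dr (deg) to TCP target in mm, tool-x yaw deg, tool down"""
    from station import manip
    s=manip.sense(); q=s["ee_rot"]; A=R.from_quat([q[1],q[2],q[3],q[0]])
    a=np.radians(yaw); T=R.from_matrix(np.array([[np.cos(a),np.sin(a),0],[np.sin(a),-np.cos(a),0],[0,0,-1]]))
    t=A.inv().apply(np.array([x,y,z])-s["tcp_pos"]*1000)
    X=A.as_matrix()[:,0]
    print("t",round(s["time"],2),"tcp",(s["tcp_pos"]*1000).round(1),"yaw",np.degrees(np.arctan2(X[1],X[0])).round(1),"F",s["contact_force"].round(1),"w",round(s["gripper_width"],4))
    print("travel",t.round(1),"dr",(A.inv()*T).as_rotvec(degrees=True).round(1))
def jig(jx,jy,J=(588,-56,4.0)):
    p=place(J,np.array([[jx,jy,0]])/1000.)[0]*1000; return p[0],p[1]
E
python3 -c "
from h import *
rel(*jig(-65,30),200,4)"
```

```text
t 0.15 tcp [ 199.8 -565.2  241.6] yaw 19.5 F [0.3 0.3 0.7] w 0.0852
travel [ 481.  -396.9   42.3] dr [-0.1  0.  15.5]
```

```bash
python3 -m crank '{"gripper":[0.04,0.04,0.04,0.04,0.04,0.04,0.04,0.04,0.04,0.04],"travel":[[0.481,-0.397,0.042],[0.481,-0.397,0.042],[0.481,-0.397,0.042],[0.481,-0.397,0.042],[0.481,-0.397,0.042],[0.481,-0.397,0.042],[0.481,-0.397,0.042],[0.481,-0.397,0.042],[0.481,-0.397,0.042],[0.481,-0.397,0.042]],"dr":[[0,0,15.5],[0,0,15.5],[0,0,15.5],[0,0,15.5],[0,0,15.5],[0,0,15.5],[0,0,15.5],[0,0,15.5],[0,0,15.5],[0,0,15.5]]}'
python3 -c "
from h import *
rel(*jig(-65,30),200,4)"
```

```text
time: 1.15
tcp_pos: [0.4575, -0.1361, 0.2086]
ee_rot: [0.0, 0.999, 0.035, 0.0]
contact_force: [0.9, -0.4, -0.3]
gripper_width: 0.0399
gripper_force: 0.0
t 1.15 tcp [ 457.5 -136.1  208.6] yaw 4.0 F [ 0.9 -0.4 -0.3] w 0.0399
travel [  70.7 -100.8    8.6] dr [ 0. -0. -0.]
```

```bash
python3 -m crank '{"gripper":[0.04,0.04,0.04,0.04,0.04,0.04,0.04,0.04,0.04,0.04],"travel":[[0.070,-0.101,0.008],[0.070,-0.101,0.008],[0.070,-0.101,0.008],[0.070,-0.101,0.008],[0.070,-0.101,0.050],[0.070,-0.101,0.080],[0.070,-0.101,0.105],[0.070,-0.101,0.120],[0.070,-0.101,0.120],[0.070,-0.101,0.120]],"dr":[[0,0,0],[0,0,0],[0,0,0],[0,0,0],[0,0,0],[0,0,0],[0,0,0],[0,0,0],[0,0,0],[0,0,0]]}'
python3 - <<'E'
from h import *
from station import manip
rel(*jig(-65,30),52,4)
c=manip.read_camera("wrist"); cv2.imwrite("pics/w1.png",c["image"][:,:,::-1])
import pickle; pickle.dump(c,open("w1.pkl","wb"))
E
```

```text
time: 2.15
tcp_pos: [0.5193, -0.0332, 0.0889]
ee_rot: [-0.0, 0.999, 0.034, -0.0]
contact_force: [0.3, 0.2, 0.2]
gripper_width: 0.0403
gripper_force: 0.0
t 2.15 tcp [519.3 -33.2  88.9] yaw 3.9 F [0.3 0.2 0.2] w 0.0403
travel [ 1.9 -2.4 36.9] dr [-0.   0.  -0.1]
```

View pics/w1.png

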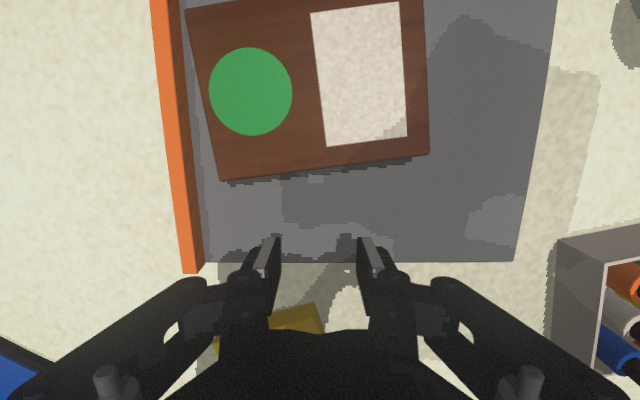

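The wrist view shows the plinth ahead (its near face runs (222,180)–(430,155)), with the fingers at (265..375, 240) facing its middle. Next: descend and start the +x push.

```bash
python3 -m crank '{"gripper":[0.04,0.04,0.04,0.04,0.04,0.04,0.04,0.04,0.04,0.04],"travel":[[0.002,-0.002,0.020],[0.002,-0.002,0.032],[0.002,-0.002,0.037],[0.002,-0.002,0.037],[0.008,-0.002,0.037],[0.014,-0.002,0.037],[0.020,-0.002,0.037],[0.026,-0.002,0.037],[0.032,-0.002,0.037],[0.036,-0.002,0.037]],"dr":[[0,0,0],[0,0,0],[0,0,0],[0,0,0],[0,0,0],[0,0,0],[0,0,0],[0,0,0],[0,0,0],[0,0,0]]}'
python3 -m crank '{"gripper":[0.04,0.04,0.04,0.04,0.04,0.04,0.04,0.04,0.04,0.04],"travel":[[0.002,0,0],[0.004,0,0],[0.006,0,0],[0.008,0,0],[0.010,0,0],[0.010,0,0],[0.010,0,0],[0.010,0,0],[0.010,0,0],[0.010,0,0]],"dr":[[0,0,0],[0,0,0],[0,0,0],[0,0,0],[0,0,0],[0,0,0],[0,0,0],[0,0,0],[0,0,0],[0,0,0]]}'
python3 - <<'E'
from h import *
from station import manip
rel(*jig(-16,30),52,4)
c=manip.read_camera("top");H,S,V=hsvof(c["image"])
print("panel",fit(c,(V>150)&(S<60),PANEL,[615,-27,6],(322,168,362,210)), "seat",jig(40,45))
E
```

```text
time: 3.2
tcp_pos: [0.5562, -0.0279, 0.0518]
ee_rot: [-0.0, 0.999, 0.035, 0.0]
contact_force: [-1.2, 0.4, 1.0]
gripper_width: 0.0401
gripper_force: 0.3
time: 4.2
tcp_pos: [0.5655, -0.0272, 0.0518]
ee_rot: [-0.0, 0.999, 0.035, 0.0]
contact_force: [-0.1, 1.1, 0.3]
gripper_width: 0.0404
gripper_force: 0.0
t 4.2 tcp [565.5 -27.2  51.8] yaw 4.0 F [-0.1  1.1  0.3] w 0.0404
travel [ 4.5  0.3 -0.2] dr [-0. -0. -0.]
panel (array([731.41, -86.59,   5.93]), np.float64(0.0), 0) seat (np.float64(624.7635206919073), np.float64(-8.319358788542903))
```

```bash
python3 -m crank '{"gripper":[0.04,0.04,0.04,0.04,0.04,0.04,0.04,0.04,0.04,0.04],"travel":[[0.001,0,0],[0.002,0,0],[0.003,0,0],[0.004,0,0],[0.004,0,0],[0.004,0,0],[0.004,0,0],[0.004,0,0],[0.004,0,0],[0.004,0,0]],"dr":[[0,0,0],[0,0,0],[0,0,0],[0,0,0],[0,0,0],[0,0,0],[0,0,0],[0,0,0],[0,0,0],[0,0,0]]}'
python3 - <<'E'
from h import *
from station import manip
rel(*jig(-16,30),52,4)
c=manip.read_camera("wrist"); cv2.imwrite("pics/w2.png",c["image"][:,:,::-1])
E
```

```text
time: 5.25
tcp_pos: [0.5692, -0.0269, 0.0516]
ee_rot: [-0.0, 0.999, 0.035, -0.0]
contact_force: [-1.3, -0.0, -0.2]
gripper_width: 0.0403
gripper_force: 0.7
t 5.25 tcp [569.2 -26.9  51.6] yaw 4.0 F [-1.3 -0.  -0.2] w 0.0403
travel [ 0.7  0.3 -0.4] dr [-0.  0. -0.]
```

View pics/w2.png

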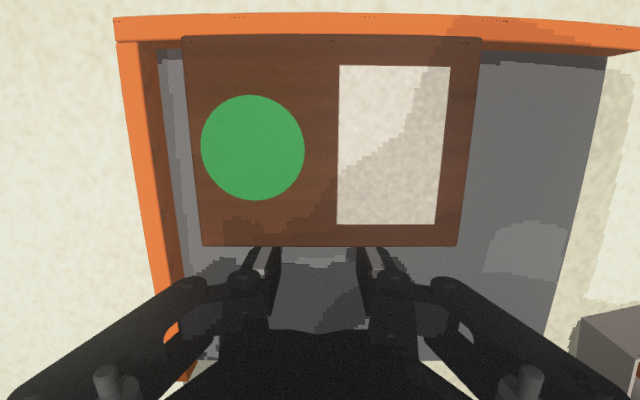

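The plinth is now square to the top fence and almost touching it (gap at row ~38), with about 20 mm left to the left fence (160–183). I'll push on a little to feel the contact.

```bash
python3 -m crank '{"gripper":[0.04,0.04,0.04,0.04,0.04,0.04,0.04,0.04,0.04,0.04],"travel":[[0.001,0,0],[0.001,0,0],[0.002,0,0],[0.002,0,0],[0.003,0,0],[0.003,0,0],[0.003,0,0],[0.003,0,0],[0.003,0,0],[0.003,0,0]],"dr":[[0,0,0],[0,0,0],[0,0,0],[0,0,0],[0,0,0],[0,0,0],[0,0,0],[0,0,0],[0,0,0],[0,0,0]]}'
```

```text
time: 6.3
tcp_pos: [0.5693, -0.0268, 0.0512]
ee_rot: [-0.0, 0.999, 0.035, -0.003]
contact_force: [-8.9, -2.0, 5.3]
gripper_width: 0.0402
gripper_force: 4.6
```

```bash
python3 -m crank '{"gripper":[0.04,0.04,0.04,0.04,0.04,0.04,0.04,0.04,0.04,0.04],"travel":[[-0.003,0,0],[-0.015,0,0],[-0.02,0,-0.03],[-0.02,0,-0.07],[-0.02,0.02,-0.07],[-0.02,0.04,-0.07],[-0.01,0.06,-0.07],[0,0.085,-0.07],[0.03,0.085,-0.07],[0.055,0.085,-0.07]],"dr":[[0,0,0],[0,0,0],[0,0,0],[0,0,-8],[0,0,-16],[0,0,-24],[0,0,-32],[0,0,-40],[0,0,-48],[0,0,-56]]}'
python3 -c "
from h import *
rel(*jig(40,-60),100,94)"
```

```text
time: 7.3
tcp_pos: [0.6347, -0.109, 0.1222]
ee_rot: [0.001, 0.865, 0.502, 0.001]
contact_force: [0.6, 0.3, 0.3]
gripper_width: 0.0397
gripper_force: 0.0
t 7.3 tcp [ 634.7 -109.   122.2] yaw 60.2 F [0.6 0.3 0.3] w 0.0397
travel [-4.9 -0.3 22.2] dr [  0.2  -0.  -33.8]
```

```bash
python3 -m crank '{"gripper":[0.04,0.04,0.04,0.04,0.04,0.04,0.04,0.04,0.04,0.04],"travel":[[-0.005,0,0],[-0.005,0,0],[-0.005,0,0],[-0.005,0,0],[-0.005,0,0.02],[-0.005,0,0.045],[-0.005,0,0.062],[-0.005,0,0.070],[-0.005,0,0.070],[-0.005,0,0.070]],"dr":[[0,0,-8],[0,0,-16],[0,0,-25],[0,0,-33.8],[0,0,-33.8],[0,0,-33.8],[0,0,-33.8],[0,0,-33.8],[0,0,-33.8],[0,0,-33.8]]}'
python3 - <<'E'
from h import *
from station import manip
rel(*jig(40,-26),52,94)
c=manip.read_camera("wrist"); cv2.imwrite("pics/w3.png",c["image"][:,:,::-1])
E
```

```text
time: 8.3
tcp_pos: [0.6313, -0.1122, 0.0524]
ee_rot: [0.001, 0.683, 0.73, 0.0]
contact_force: [-0.4, -0.2, 0.8]
gripper_width: 0.04
gripper_force: 0.0
t 8.3 tcp [ 631.3 -112.2   52.4] yaw 93.8 F [-0.4 -0.2  0.8] w 0.04
travel [33.1  0.6  0.4] dr [ 0.1  0.  -0.2]
```

View pics/w3.png

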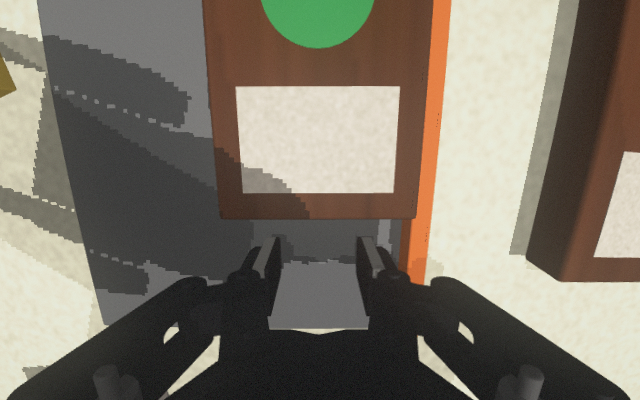

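The fingers (265..375) are centred before the −y face (row 218), and the plinth lies on the +x fence. Next: the +y push.

```bash
python3 -m crank '{"gripper":[0.04,0.04,0.04,0.04,0.04,0.04,0.04,0.04,0.04,0.04],"travel":[[0.005,0,0],[0.010,0,0],[0.014,0,0],[0.017,0,0],[0.020,0,0],[0.022,0,0],[0.024,0,0],[0.026,0,0],[0.028,0,0],[0.030,0,0]],"dr":[[0,0,0],[0,0,0],[0,0,0],[0,0,0],[0,0,0],[0,0,0],[0,0,0],[0,0,0],[0,0,0],[0,0,0]]}'
python3 -m crank '{"gripper":[0.04,0.04,0.04,0.04,0.04,0.04,0.04,0.04,0.04,0.04],"travel":[[0.001,0,0],[0.002,0,0],[0.003,0,0],[0.003,0,0],[0.004,0,0],[0.004,0,0],[0.004,0,0],[0.004,0,0],[0.004,0,0],[0.004,0,0]],"dr":[[0,0,0],[0,0,0],[0,0,0],[0,0,0],[0,0,0],[0,0,0],[0,0,0],[0,0,0],[0,0,0],[0,0,0]]}'
python3 -c "
from h import *
rel(*jig(40,-26),52,94)"
```

```text
time: 9.35
tcp_pos: [0.6287, -0.082, 0.0517]
ee_rot: [-0.0, 0.684, 0.73, 0.0]
contact_force: [0.5, -0.2, 0.3]
gripper_width: 0.0401
gripper_force: 0.3
time: 10.35
tcp_pos: [0.6284, -0.0781, 0.0517]
ee_rot: [-0.0, 0.683, 0.73, 0.0]
contact_force: [-0.2, -0.2, -0.1]
gripper_width: 0.0399
gripper_force: 0.0
t 10.35 tcp [628.4 -78.1  51.7] yaw 93.8 F [-0.2 -0.2 -0.1] w 0.0399
travel [-1.1  1.2 -0.3] dr [-0.  -0.  -0.2]
```

```bash
python3 -m crank '{"gripper":[0.04,0.04,0.04,0.04,0.04,0.04,0.04,0.04,0.04,0.04],"travel":[[0.001,0,0],[0.001,0,0],[0.002,0,0],[0.002,0,0],[0.003,0,0],[0.003,0,0],[0.003,0,0],[0.003,0,0],[0.003,0,0],[0.003,0,0]],"dr":[[0,0,0],[0,0,0],[0,0,0],[0,0,0],[0,0,0],[0,0,0],[0,0,0],[0,0,0],[0,0,0],[0,0,0]]}'
```

```text
time: 11.35
tcp_pos: [0.6287, -0.0774, 0.0519]
ee_rot: [0.001, 0.683, 0.73, -0.001]
contact_force: [0.2, -9.2, 0.6]
gripper_width: 0.0401
gripper_force: 4.7
```

```bash
python3 -m crank '{"gripper":[0.04,0.04,0.04,0.06,0.08,0.08,0.08,0.08,0.08,0.08],"travel":[[-0.003,0,0],[-0.012,0,0],[-0.022,0,-0.02],[-0.022,0,-0.06],[-0.022,0,-0.11],[0,-0.01,-0.15],[0.03,-0.03,-0.17],[0.08,-0.05,-0.17],[0.13,-0.07,-0.17],[0.18,-0.08,-0.17]],"dr":[[0,0,0],[0,0,0],[0,0,0],[0,0,0],[0,0,-8],[0,0,-16],[0,0,-24],[0,0,-32],[0,0,-40],[0,0,-48]]}'
python3 -c "
from h import *
rel(487,300,220,168)"
```

```text
time: 12.35
tcp_pos: [0.5372, 0.092, 0.2221]
ee_rot: [-0.0, 0.325, 0.946, 0.0]
contact_force: [0.8, 0.2, 0.3]
gripper_width: 0.08
gripper_force: 0.0
t 12.35 tcp [537.2  92.  222.1] yaw 142.0 F [0.8 0.2 0.3] w 0.08
travel [167.5 133.    2.2] dr [  0.  -0. -26.]
```

```bash
python3 -m crank '{"gripper":[0.08,0.08,0.08,0.08,0.08,0.08,0.08,0.08,0.08,0.08],"travel":[[0.03,0.03,0],[0.06,0.06,0],[0.09,0.09,0],[0.12,0.13,0],[0.122,0.155,0],[0.122,0.155,0],[0.122,0.155,0],[0.122,0.155,0],[0.122,0.155,0],[0.122,0.155,0]],"dr":[[0,0,-8],[0,0,-16],[0,0,-24],[0,0,-26],[0,0,-26],[0,0,-26],[0,0,-26],[0,0,-26],[0,0,-26],[0,0,-26]]}'
python3 - <<'E'
from h import *
from station import manip
rel(487,306,220,168)
c=manip.read_camera("wrist"); cv2.imwrite("pics/w4.png",c["image"][:,:,::-1])
import pickle; pickle.dump(c,open("w4.pkl","wb"))
c=manip.read_camera("top");pickle.dump(c,open("t4.pkl","wb"));H,S,V=hsvof(c["image"])
print("panel",fit(c,(V>150)&(S<60),PANEL,[624.8,-8.3,4],(316,165,352,206)))
print("fence",fit(c,(H>3)&(H<22)&(S>170)&(V>110),FENCE,[588,-56,4],(288,155,398,250)))
E
```

```text
time: 13.35
tcp_pos: [0.539, 0.2872, 0.2219]
ee_rot: [-0.0, 0.107, 0.994, -0.0]
contact_force: [-1.0, 0.3, 0.9]
gripper_width: 0.0798
gripper_force: 0.0
t 13.35 tcp [539.  287.2 221.9] yaw 167.7 F [-1.   0.3  0.9] w 0.0798
travel [54.8  7.3  1.9] dr [-0.  -0.  -0.3]
panel (array([624.6 ,  -8.63,   3.51]), np.float64(20.6), 410)
fence (array([588.36, -56.41,   4.05]), np.float64(160.7), 490)
```

View pics/w4.png

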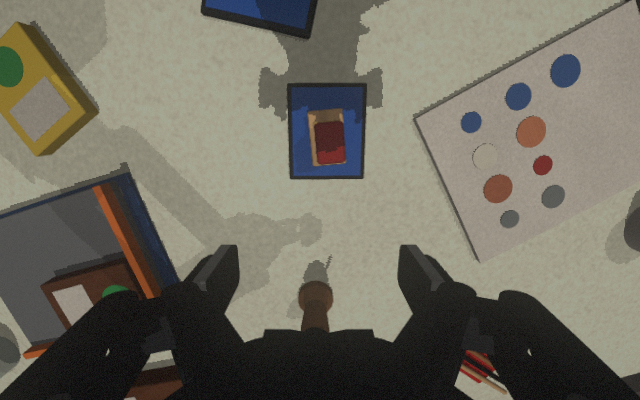

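The plinth is seated (624.6, −8.6, 3.5° against seat 624.8, −8.3, 4°). The wrist view shows the stamp at (326,138) on the small stand, turned slightly relative to it. Next I'll fit the stamp.

```bash
python3 - <<'E'
import pickle
from h import *
c=pickle.load(open("w4.pkl","rb")); H,S,V=hsvof(c["image"])
w=(294,92,360,172)
blue=(H>95)&(H<130)&(S>100)
print("stamp",fit(c,~blue,[box(-30,30,-19,19,10,30),HANDLE[0]],[487,306,-15],w))
red=((H<8)|(H>170))&(S>120)
print("handle",fit(c,red,[box(-17,17,-12,12,30,114)],[487,306,-15],w))
w=(284,80,370,182)
print("stand",fit(c,blue|((H<25)&(S>80)),STAND,[487,306,-12],w))
t=pickle.load(open("t4.pkl","rb"));H,S,V=hsvof(t["image"])
print(rect(c,red,.114))
u=c["image"][115:165,305:350]; print(H[0,0])
E
```

```text
stamp (array([491.09, 307.83,  -6.96]), np.float64(41.6), 2024)
handle (array([491.07, 307.94,  -8.93]), np.float64(252.9), 990)
stand (array([486.84, 309.11, -11.76]), np.float64(340.4), 5829)
(array([491.1, 308.1], dtype=float32), array([33.1, 22.5], dtype=float32), np.float32(171.4), array([330.2, 141.3]))
17
```

```bash
python3 -c "
from h import *
rel(491.1,307.9,85,172.6)"
```

```text
t 13.45 tcp [539.1 287.5 221.9] yaw 167.7 F [ 0.6 -0.4  0.6] w 0.0803
travel [ 51.2   9.7 136.9] dr [ 0.  -0.  -4.9]
```

```bash
python3 -m crank '{"gripper":[0.08,0.08,0.08,0.07,0.07,0.07,0.07,0.07,0.07,0.07],"travel":[[0.03,0.006,0],[0.0512,0.0097,0.01],[0.0512,0.0097,0.03],[0.0512,0.0097,0.06],[0.0512,0.0097,0.09],[0.0512,0.0097,0.115],[0.0512,0.0097,0.13],[0.0512,0.0097,0.137],[0.0512,0.0097,0.137],[0.0512,0.0097,0.137]],"dr":[[0,0,-4.9],[0,0,-4.9],[0,0,-4.9],[0,0,-4.9],[0,0,-4.9],[0,0,-4.9],[0,0,-4.9],[0,0,-4.9],[0,0,-4.9],[0,0,-4.9]]}'
python3 - <<'E'
from h import *
from station import manip
rel(491.1,307.9,85,172.6)
c=manip.read_camera("wrist"); cv2.imwrite("pics/w5.png",c["image"][:,:,::-1])
E
```

```text
time: 14.45
tcp_pos: [0.4917, 0.3087, 0.0855]
ee_rot: [0.0, 0.064, 0.998, 0.0]
contact_force: [0.2, 0.8, -0.5]
gripper_width: 0.0699
gripper_force: 0.0
t 14.45 tcp [491.7 308.7  85.5] yaw 172.7 F [ 0.2  0.8 -0.5] w 0.0699
travel [ 0.5 -0.9  0.5] dr [0.  0.1 0.1]
```

View pics/w5.png

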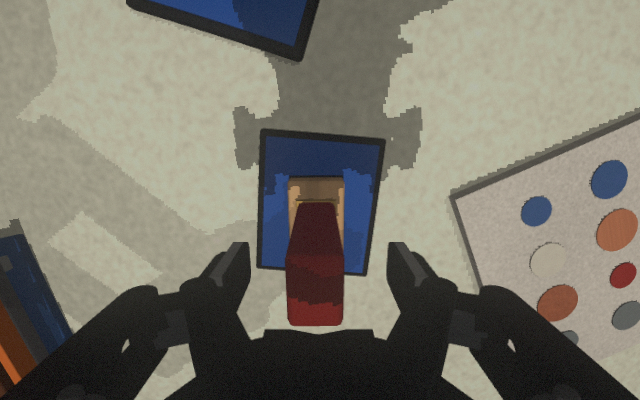

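The handle is centred between the jaws (column ~316, jaws at 248/388) and square to them. Closing.

```bash
python3 -m crank '{"gripper":[0.05,0.03,0.015,0.01,0.01,0.01,0.01,0.01,0.01,0.01],"travel":[[0,-0.001,0],[0,-0.001,0],[0,-0.001,0],[0,-0.001,0],[0,-0.001,0],[0,-0.001,0],[0,-0.001,0],[0,-0.001,0],[0,-0.001,0],[0,-0.001,0]],"dr":[[0,0,0],[0,0,0],[0,0,0],[0,0,0],[0,0,0],[0,0,0],[0,0,0],[0,0,0],[0,0,0],[0,0,0]]}'
python3 - <<'E'
from h import *
from station import manip
rel(491.1,307.9,85,172.6)
c=manip.read_camera("wrist"); import pickle; pickle.dump(c,open("w5.pkl","wb")); cv2.imwrite("pics/w5b.png",c["image"][:,:,::-1])
H,S,V=hsvof(c["image"])
blue=(H>95)&(H<130)&(S>80)
print("stamp upper", fit(c,~blue,[box(-30,30,-19,19,10,30),HANDLE[0]],[491.1,307.9,-7.4],(272,150,358,240)))
E
```

```text
time: 15.5
tcp_pos: [0.4913, 0.3076, 0.0853]
ee_rot: [0.0, 0.064, 0.998, 0.0]
contact_force: [-0.7, -0.6, 5.4]
gripper_width: 0.0234
gripper_force: 59.4
t 15.5 tcp [491.3 307.6  85.3] yaw 172.7 F [-0.7 -0.6  5.4] w 0.0234
travel [0.3 0.3 0.3] dr [0.  0.  0.1]
stamp upper (array([491.46, 307.99,  -7.28]), np.float64(85.1), 3658)
```

```bash
python3 -m crank '{"gripper":[0.01,0.01,0.01,0.01,0.01,0.01,0.01,0.01,0.01,0.01],"travel":[[0,-0.001,-0.01],[0,-0.001,-0.035],[0,-0.001,-0.07],[-0.01,-0.01,-0.1],[-0.02,-0.04,-0.105],[-0.04,-0.075,-0.105],[-0.06,-0.11,-0.105],[-0.08,-0.15,-0.105],[-0.10,-0.19,-0.105],[-0.12,-0.22,-0.105]],"dr":[[0,0,0],[0,0,0],[0,0,0],[0,0,0],[0,0,-2],[0,0,-4],[0,0,-6],[0,0,-8],[0,0,-10],[0,0,-11.2]]}'
python3 -c "
from h import *
rel(626.3,-33.4,190,183.9)"
```

```text
time: 16.55
tcp_pos: [0.5816, 0.0717, 0.1898]
ee_rot: [-0.001, -0.034, 0.999, -0.0]
contact_force: [-0.1, 0.4, -2.1]
gripper_width: 0.0232
gripper_force: 59.3
t 16.55 tcp [581.6  71.7 189.8] yaw -176.1 F [-0.1  0.4 -2.1] w 0.0232
travel [ -37.4 -107.9   -0.2] dr [-0.  -0.1 -0. ]
```

```bash
python3 -m crank '{"gripper":[0.01,0.01,0.01,0.01,0.01,0.01,0.01,0.01,0.01,0.01],"travel":[[-0.01,-0.03,0],[-0.022,-0.065,0],[-0.032,-0.095,0],[-0.0374,-0.1079,0],[-0.0374,-0.1079,0.015],[-0.0374,-0.1079,0.03],[-0.0374,-0.1079,0.04],[-0.0374,-0.1079,0.044],[-0.0374,-0.1079,0.044],[-0.0374,-0.1079,0.044]],"dr":[[0,0,0],[0,0,0],[0,0,0],[0,0,0],[0,0,0],[0,0,0],[0,0,0],[0,0,0],[0,0,0],[0,0,0]]}'
python3 - <<'E'
from h import *
from station import manip
import pickle
rel(626.3,-33.4,145,183.9)
d={n:manip.read_camera(n) for n in ("wrist","side")}; pickle.dump(d,open("p6.pkl","wb"))
a=d["wrist"]["image"]; b=d["side"]["image"]
b=cv2.resize(b[150:250,240:400],(640,400),interpolation=cv2.INTER_CUBIC)
a=cv2.resize(a[60:360,100:540],None,fx=.9,fy=.9)  
im=np.hstack([a,cv2.resize(b,(400,a.shape[0]))]); cv2.imwrite("pics/p6.png",im[:,:,::-1]); print(im.shape)
E
```

```text
time: 17.55
tcp_pos: [0.6269, -0.0308, 0.1462]
ee_rot: [0.0, -0.034, 0.999, 0.0]
contact_force: [-0.9, 1.5, -2.5]
gripper_width: 0.0233
gripper_force: 59.3
t 17.55 tcp [626.9 -30.8 146.2] yaw -176.1 F [-0.9  1.5 -2.5] w 0.0233
travel [ 0.8 -2.6  1.2] dr [ 0.  0. -0.]
(270, 796, 3)
```

View pics/p6.png

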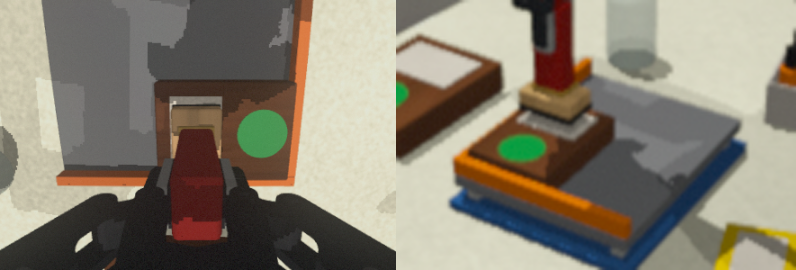

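The stamp hovers over the panel, panel edges showing on both sides of the block; the side view shows it upright. I'll check the panel edges numerically against the block.

```bash
python3 - <<'E'
from h import *
from station import manip
import pickle
rel(626.3,-33.4,145,183.9)
d=pickle.load(open("p6.pkl","rb")); c=d["wrist"]; im=c["image"]; H,S,V=hsvof(im)
P=[624.7,-8.5,3.8]
pc=proj(c,place(P,np.array([[-33,-47,60],[-33,-3,60],[-45,-60,60],[-45,60,60]])/1000.)); print("pred panel far corners/plinth far corners",pc.round(1).tolist())
s=manip.sense()["tcp_pos"]*1000
q=[s[0],s[1],3.9]
blk=proj(c,place(q,np.array([[-30,-19,20],[-30,19,20],[-30,-19,0],[-30,19,0]])/1000.+[0,0,(s[2]-75.3)/1000])); print("pred block",blk.round(1).tolist())
pale=(V>130)&(S<70)
for r in range(166,182,2):
    x=np.where(pale[r,270:365])[0]+270; print(r,(x.min(),x.max(),len(x)) if len(x) else None)
print("col",[ (k,im[k,318].tolist()) for k in range(160,196,2)])
# 3-dof plinth silhouette from disc
m=(H>40)&(H<85)&(S>100); m[:, :350]=0
y,x=np.where(m); b=back(c,[[x.mean(),y.mean()]],.06)[0]*1000; print("disc",b.round(1),"top-based pred",place(P,np.array([[0,34,0]])/1000.)[0]*1000)
E
```

```text
t 17.65 tcp [627.1 -31.  146.5] yaw -176.1 F [ 1.  -0.1 -1.9] w 0.0238
travel [ 1.  -2.4  1.5] dr [-0.   0.1 -0. ]
pred panel far corners/plinth far corners [[284.6, 167.9], [343.0, 168.0], [266.7, 151.9], [427.4, 152.4]]
pred block [[287.6, 181.3], [345.8, 181.2], [290.5, 175.7], [343.3, 175.7]]
166 None
168 (np.int64(289), np.int64(343), 25)
170 (np.int64(289), np.int64(345), 38)
172 (np.int64(289), np.int64(343), 42)
174 (np.int64(289), np.int64(345), 35)
176 (np.int64(288), np.int64(291), 4)
178 (np.int64(288), np.int64(290), 3)
180 (np.int64(288), np.int64(290), 3)
col [(160, [63, 42, 32]), (162, [64, 44, 34]), (164, [61, 42, 34]), (166, [66, 49, 41]), (168, [127, 120, 113]), (170, [130, 125, 116]), (172, [133, 127, 117]), (174, [133, 126, 116]), (176, [52, 51, 45]), (178, [85, 70, 50]), (180, [91, 74, 54]), (182, [111, 89, 64]), (184, [120, 95, 67]), (186, [122, 99, 72]), (188, [123, 99, 73]), (190, [119, 96, 68]), (192, [123, 99, 73]), (194, [123, 97, 70])]
disc [621.4  26.8  60. ] top-based pred [622.44668739  25.42524992   0.        ]
```

```bash
python3 - <<'E'
from h import *
import pickle
c=pickle.load(open("p6.pkl","rb"))["wrist"]; im=c["image"].astype(int)
for r in (170,173,180,184,188,192,196): print(r,"L",[tuple(v) for v in im[r,283:296]],"R",[tuple(v) for v in im[r,339:352]])
E
```

```text
170 L [(np.int64(66), np.int64(47), np.int64(41)), (np.int64(64), np.int64(44), np.int64(34)), (np.int64(62), np.int64(45), np.int64(36)), (np.int64(66), np.int64(46), np.int64(40)), (np.int64(71), np.int64(53), np.int64(46)), (np.int64(102), np.int64(94), np.int64(85)), (np.int64(131), np.int64(125), np.int64(115)), (np.int64(137), np.int64(130), np.int64(120)), (np.int64(133), np.int64(127), np.int64(117)), (np.int64(133), np.int64(126), np.int64(116)), (np.int64(135), np.int64(128), np.int64(119)), (np.int64(133), np.int64(128), np.int64(117)), (np.int64(134), np.int64(129), np.int64(118))] R [(np.int64(133), np.int64(124), np.int64(114)), (np.int64(128), np.int64(122), np.int64(112)), (np.int64(130), np.int64(124), np.int64(113)), (np.int64(131), np.int64(124), np.int64(115)), (np.int64(134), np.int64(125), np.int64(116)), (np.int64(130), np.int64(123), np.int64(113)), (np.int64(133), np.int64(127), np.int64(116)), (np.int64(114), np.int64(104), np.int64(95)), (np.int64(77), np.int64(59), np.int64(50)), (np.int64(65), np.int64(48), np.int64(35)), (np.int64(68), np.int64(49), np.i
[... 6510 characters left out ...]
np.int64(77)), (np.int64(137), np.int64(110), np.int64(79)), (np.int64(137), np.int64(109), np.int64(78))] R [(np.int64(132), np.int64(104), np.int64(73)), (np.int64(133), np.int64(107), np.int64(76)), (np.int64(133), np.int64(106), np.int64(74)), (np.int64(133), np.int64(107), np.int64(73)), (np.int64(132), np.int64(105), np.int64(74)), (np.int64(131), np.int64(105), np.int64(73)), (np.int64(126), np.int64(103), np.int64(74)), (np.int64(105), np.int64(84), np.int64(60)), (np.int64(85), np.int64(60), np.int64(43)), (np.int64(107), np.int64(69), np.int64(48)), (np.int64(105), np.int64(68), np.int64(47)), (np.int64(106), np.int64(71), np.int64(48)), (np.int64(104), np.int64(66), np.int64(43))]
```

Relative to the panel in the same image, the stamp must go about −0.8 mm in x and −1.2 mm in y. I'll correct, then descend to just above contact.

```bash
python3 -m crank '{"gripper":[0.01,0.01,0.01,0.01,0.01,0.01,0.01,0.01,0.01,0.01],"travel":[[0.0005,-0.0006,0],[0.0009,-0.0012,0],[0.0009,-0.0012,0.002],[0.0009,-0.0012,0.004],[0.0009,-0.0012,0.006],[0.0009,-0.0012,0.008],[0.0009,-0.0012,0.008],[0.0009,-0.0012,0.008],[0.0009,-0.0012,0.008],[0.0009,-0.0012,0.008]],"dr":[[0,0,0],[0,0,0],[0,0,0],[0,0,0],[0,0,0],[0,0,0],[0,0,0],[0,0,0],[0,0,0],[0,0,0]]}'
python3 - <<'E'
from h import *
from station import manip
import pickle
rel(626.3,-32.2,135.3,183.9)
c=manip.read_camera("wrist"); pickle.dump(c,open("p7.pkl","wb")); im=c["image"].astype(int)
for r in (170,186): print(r,"L",im[r,284:296].sum(1).tolist(),"R",im[r,338:352].sum(1).tolist())
print(im[160:196:1,318].sum(1).tolist())
E
```

```text
time: 18.65
tcp_pos: [0.6258, -0.0324, 0.1378]
ee_rot: [0.0, -0.034, 0.999, -0.0]
contact_force: [0.6, 1.0, -2.5]
gripper_width: 0.0232
gripper_force: 59.3
t 18.65 tcp [625.8 -32.4 137.8] yaw -176.1 F [ 0.6  1.  -2.5] w 0.0232
travel [-0.5  0.2  2.5] dr [-0.  0. -0.]
170 L [153, 147, 151, 153, 177, 215, 249, 247, 238, 241, 242, 247] R [257, 256, 261, 254, 254, 261, 257, 242, 243, 249, 243, 210, 157, 141]
186 L [220, 213, 214, 215, 206, 226, 283, 320, 328, 338, 330, 328] R [330, 329, 328, 328, 323, 325, 321, 308, 328, 357, 377, 314, 163, 144]
[140, 145, 131, 136, 148, 140, 141, 153, 150, 135, 244, 364, 368, 379, 383, 262, 119, 109, 210, 215, 219, 246, 281, 280, 293, 291, 294, 291, 295, 294, 291, 293, 297, 293, 294, 291]
```

```bash
python3 -m crank '{"gripper":[0.01,0.01,0.01,0.01,0.01,0.01,0.01,0.01,0.01,0.01],"travel":[[-0.0003,0.0007,0],[-0.0003,0.0007,0],[-0.0003,0.0007,0],[-0.0003,0.0007,0.001],[-0.0003,0.0007,0.002],[-0.0003,0.0007,0.003],[-0.0003,0.0007,0.004],[-0.0003,0.0007,0.005],[-0.0003,0.0007,0.005],[-0.0003,0.0007,0.005]],"dr":[[0,0,0],[0,0,0],[0,0,0],[0,0,0],[0,0,0],[0,0,0],[0,0,0],[0,0,0],[0,0,0],[0,0,0]]}'
```

```text
time: 19.7
tcp_pos: [0.626, -0.0317, 0.1332]
ee_rot: [0.0, -0.034, 0.999, -0.0]
contact_force: [-2.2, 0.7, 4.5]
gripper_width: 0.0235
gripper_force: 60.3
```

```bash
python3 -m crank '{"gripper":[0.01,0.01,0.01,0.01,0.01,0.01,0.01,0.01,0.01,0.01],"travel":[[0,0,0.001],[0,0,0.002],[0,0,0.003],[0,0,0.004],[0,0,0.0043],[0,0,0.0043],[0,0,0.0043],[0,0,0.0043],[0,0,0.0043],[0,0,0.0043]],"dr":[[0,0,0],[0,0,0],[0,0,0],[0,0,0],[0,0,0],[0,0,0],[0,0,0],[0,0,0],[0,0,0],[0,0,0]]}'
```

```text
time: 20.7
tcp_pos: [0.6261, -0.0317, 0.1297]
ee_rot: [0.0, -0.034, 0.999, -0.0]
contact_force: [-4.3, -0.7, 11.8]
gripper_width: 0.0236
gripper_force: 61.0
```

```bash
python3 -m crank '{"gripper":[0.01,0.01,0.01,0.01,0.01,0.01,0.01,0.01,0.01,0.01],"travel":[[0,0,0],[0,0,0],[0,0,0],[0,0,0],[0,0,0],[0,0,-0.002],[0,0,-0.004],[0,0,-0.007],[0,0,-0.012],[0,0,-0.02]],"dr":[[0,0,0],[0,0,0],[0,0,0],[0,0,0],[0,0,0],[0,0,0],[0,0,0],[0,0,0],[0,0,0],[0,0,0]]}'
python3 -c "
from h import *
rel(491.3,307.6,190,172.7)"
```

```text
time: 21.7
tcp_pos: [0.6255, -0.0315, 0.1479]
ee_rot: [-0.001, -0.034, 0.999, 0.0]
contact_force: [0.4, -0.2, -2.6]
gripper_width: 0.0233
gripper_force: 59.3
t 21.7 tcp [625.5 -31.5 147.9] yaw -176.1 F [ 0.4 -0.2 -2.6] w 0.0233
travel [111.  347.4 -41.7] dr [ 0.  -0.1 11.2]
```

```bash
python3 -m crank '{"gripper":[0.01,0.01,0.01,0.01,0.01,0.01,0.01,0.01,0.01,0.01],"travel":[[0,0,-0.02],[0,0,-0.042],[0.01,0.03,-0.042],[0.022,0.07,-0.042],[0.036,0.11,-0.042],[0.05,0.15,-0.042],[0.064,0.19,-0.042],[0.078,0.23,-0.042],[0.092,0.27,-0.042],[0.102,0.31,-0.042]],"dr":[[0,0,0],[0,0,0],[0,0,2],[0,0,4],[0,0,6],[0,0,8],[0,0,10],[0,0,12],[0,0,14],[0,0,14]]}'
python3 -c "
from h import *
rel(489,308,100,170)"
```

```text
time: 22.7
tcp_pos: [0.5021, 0.2722, 0.1907]
ee_rot: [-0.0, 0.089, 0.996, 0.0]
contact_force: [0.5, 0.5, -3.0]
gripper_width: 0.0235
gripper_force: 59.5
t 22.7 tcp [502.1 272.2 190.7] yaw 169.8 F [ 0.5  0.5 -3. ] w 0.0235
travel [19.2 32.9 90.7] dr [ 0.  -0.  -0.2]
```

```bash
python3 -m crank '{"gripper":[0.01,0.01,0.01,0.01,0.01,0.01,0.01,0.01,0.01,0.01],"travel":[[0.019,0.033,0],[0.019,0.033,0],[0.019,0.033,0.02],[0.019,0.033,0.045],[0.019,0.033,0.07],[0.019,0.033,0.085],[0.019,0.033,0.095],[0.019,0.033,0.1],[0.019,0.033,0.1],[0.019,0.033,0.1]],"dr":[[0,0,0],[0,0,0],[0,0,0],[0,0,0],[0,0,0],[0,0,0],[0,0,0],[0,0,0],[0,0,0],[0,0,0]]}'
python3 -c "
from h import *
rel(489,308,85.3,170)"
```

```text
time: 23.7
tcp_pos: [0.4911, 0.3068, 0.0912]
ee_rot: [0.001, 0.088, 0.996, 0.0]
contact_force: [0.4, -0.6, -1.5]
gripper_width: 0.0232
gripper_force: 59.9
t 23.7 tcp [491.1 306.8  91.2] yaw 169.9 F [ 0.4 -0.6 -1.5] w 0.0232
travel [2.3 0.9 5.9] dr [ 0.   0.1 -0.1]
```

```bash
python3 -m crank '{"gripper":[0.01,0.01,0.01,0.01,0.01,0.01,0.01,0.01,0.01,0.01],"travel":[[0.001,0.0005,0.001],[0.002,0.001,0.002],[0.002,0.001,0.003],[0.002,0.001,0.004],[0.002,0.001,0.005],[0.002,0.001,0.0055],[0.002,0.001,0.006],[0.002,0.001,0.006],[0.002,0.001,0.006],[0.002,0.001,0.006]],"dr":[[0,0,0],[0,0,0],[0,0,0],[0,0,0],[0,0,0],[0,0,0],[0,0,0],[0,0,0],[0,0,0],[0,0,0]]}'
```

```text
time: 24.7
tcp_pos: [0.4886, 0.308, 0.0853]
ee_rot: [0.0, 0.088, 0.996, 0.0]
contact_force: [-1.9, -1.0, 6.2]
gripper_width: 0.0236
gripper_force: 61.2
```

```bash
python3 -m crank '{"gripper":[0.028,0.032,0.038,0.045,0.055,0.065,0.07,0.07,0.07,0.07],"travel":[[0,0,-0.0003],[0,0,-0.0003],[0,0,-0.0003],[0,0,-0.0003],[0,0,-0.0003],[0,0,-0.0003],[0,0,-0.0003],[0,0,-0.01],[0,0,-0.025],[0,0,-0.045]],"dr":[[0,0,0],[0,0,0],[0,0,0],[0,0,0],[0,0,0],[0,0,0],[0,0,0],[0,0,0],[0,0,0],[0,0,0]]}'
python3 -m crank '{"gripper":[0.07,0.07,0.07,0.07,0.07,0.07,0.07,0.07,0.07,0.07],"travel":[[0,0,-0.03],[0,0,-0.07],[0,0,-0.11],[0,0,-0.14],[0.02,0,-0.14],[0.05,0,-0.14],[0.08,0,-0.14],[0.08,0,-0.14],[0.08,0,-0.14],[0.08,0,-0.14]],"dr":[[0,0,0],[0,0,0],[0,0,0],[0,0,0],[0,0,0],[0,0,0],[0,0,0],[0,0,0],[0,0,0],[0,0,0]]}'
python3 - <<'E'
from h import *
from station import manip
c=manip.read_camera("top");H,S,V=hsvof(c["image"])
print("panel",fit(c,(V>150)&(S<60),PANEL,[624.8,-8.3,4],(316,165,352,206)))
s=manip.read_camera("side")
a=cv2.resize(c["image"][130:280,150:450],(500,250)); b=s["image"][140:390,150:450]
cv2.imwrite("pics/fin.png",np.hstack([a,b])[:,:,::-1])
E
```

```text
time: 25.7
tcp_pos: [0.4881, 0.3077, 0.1298]
ee_rot: [-0.001, 0.088, 0.996, -0.0]
contact_force: [0.2, 0.3, -0.1]
gripper_width: 0.0697
gripper_force: 0.0
time: 26.7
tcp_pos: [0.4108, 0.3221, 0.27]
ee_rot: [0.001, 0.088, 0.996, 0.0]
contact_force: [0.5, 0.6, 0.0]
gripper_width: 0.0702
gripper_force: 0.0
panel (array([624.95,  -9.11,   2.4 ]), np.float64(25.6), 395)
```

View pics/fin.png

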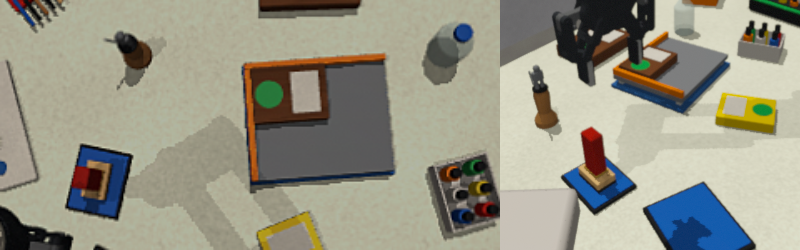

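Final view: the stamp stands upright on the small stand, the plinth sits in its corner, and the figure and bottle are in place. One number needs checking: the panel yaw shifted slightly in the fit, so I'll compare the images before and after pressing.

```bash
python3 - <<'E'
from h import *
from station import manip
import pickle
t=pickle.load(open("t4.pkl","rb")); c=manip.read_camera("top")
for n,k in (("before",t),("after",c)):
    H,S,V=hsvof(k["image"])
    g=(H>40)&(H<85)&(S>100); g[:172]=0;g[215:]=0;g[:,:300]=0;g[:,350:]=0
    y,x=np.where(g); print(n,"disc px",x.mean().round(2),y.mean().round(2),len(x))
    for th in (130,150,170):
        p=(V>th)&(S<60); print(th,fit(k,p,PANEL,[624.8,-8.3,4],(316,165,352,206)))
    m=(S>60)&((H<20)|(H>40)&(H<85))|((V>150)&(S<60)); 
    print("plinth",fit(k,m&~((H>3)&(H<22)&(S>170)&(V>110)),PLINTH,[624.8,-8.3,4],(300,165,356,212)))
d=np.abs(t["image"].astype(int)-c["image"]).sum(2)[165:212,296:356]; print("maxdiff",d.max(),(d>60).sum(), np.argwhere(d>60)[:30].tolist())
E
```

```text
before disc px 311.01 186.1 220
130 (array([624.57,  -8.72,   4.08]), np.float64(18.7), 421)
150 (array([624.6 ,  -8.63,   3.51]), np.float64(20.6), 410)
170 (array([625.28,  -9.16,   2.18]), np.float64(30.1), 388)
plinth (array([624.15,  -8.56,   4.06]), np.float64(133.1), 1588)
after disc px 311.01 186.1 220
130 (array([624.55,  -8.79,   4.11]), np.float64(19.7), 415)
150 (array([624.95,  -9.11,   2.4 ]), np.float64(25.6), 395)
170 (array([ 6.2658e+02, -8.0000e+00, -3.8000e-01]), np.float64(264.7), 147)
plinth (array([624.2 ,  -8.56,   4.09]), np.float64(142.8), 1577)
maxdiff 96 1 [[46, 0]]
```

The plinth is unchanged: the disc is in the same place to 0.01 px. Handing in.

```bash
python3 -c "
from station import manip
print(manip.hand_in())"
```

```text
the job is handed in; nothing more can be done
None
```

I handed the job in at about 27 s of the 72 s: the plinth is flush in its corner, stamped near half travel (about 5.6 mm by tool height) for about a second, the stamp is back upright on its small stand, and the figure and bottle look undisturbed; the verdict was not shown.

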